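# Shut the slide folder and hold the spring clip gaping over its edge

## Robot

A 6-joint arm with a two-finger parallel gripper is mounted at the origin on a cart in front of the work surface, level with it; the furniture and walls round the work are solid. World frame = base frame: x ahead of the robot, y to its left, z up, the work surface at z = 0. Lengths are in mm, angles in degrees, forces in N, time in s.
With the tool pointing down it reaches from about 325 to 900 mm from the base axis. Payload 6.1 kg.
Tool frame: the origin (TCP) lies between the finger pads; the fingertips stand 19 mm ahead of it and the grasp point (between the pads) is the TCP (arm.tip_reach is the distance from the TCP to the fingertips, in mm); z points along the fingers, y is the line along which they close (so a half turn about z gives the same grasp; the last joint's range is limited). The gripper opens to 87 mm and grips with 3 to 60 N. Pads are 19 mm wide; open, the fingers measure 117 mm over their backs; the gripper's body (75 mm by 190 mm) begins 51 mm behind the grasp point.
Start: joints at [57.92, 12.628, 87.462, -0, 79.91, -7.225], TCP at [262.699, 567.103, 241.538] pointing down, gripper open.
Joint ranges: [-170.65, 170.65], [-52.31, 119.04], [5.05, 147.46], [-71.25, 251.25], [11.57, 151.72], [-153.62, 153.62]. Speed limits (degrees/s): [147.25, 147.25, 172.46, 180, 180, 180].

## Interface

Orientations are given as [roll, pitch, yaw] about the fixed x, y, z axes, in that order (R = Rz(yaw) Ry(pitch) Rx(roll)).
In Python, from workcell import arm, vision gives the robot as it stands. The module is installed in compiled form; this text tells all that it offers.
- The arm moves only by the tool apply_moves, never from a script. Its argument "steps" is one flat list of numbers, 7 for each row, row after row: the turn, a rotation vector about the tool's x, y, z in rad, then the shift along the tool's x, y, z in cm, then the opening, from -1 (shut) to 1 (fully open), so that 0 is half open. A call has 1 to 8 rows; each row shifts and turns the commanded pose from where the row before left it, along the tool's axes as they then stand; what a row does not reach is not made up. A row lasts 1/10 s, in which the tool goes at most 50 mm and 8.59 degrees, less where a joint would pass 70% of its speed; a pose out of reach is approached as far as the arm can. A call is refused whole if a number of a shift passes 5 or a number of a turn 0.15, either way. A call with a gripper value outside its range is refused whole. The fingers move at their own pace and stop on an object; the grip force is fixed at half the most. Time passes only in rows, so rows that do not move let the fingers close. It gives the time, the measured TCP pose, the force, the opening and the grip force at its end, in the units of the state.
- arm.state(): the state, without advancing time (a new reading comes with each control period).
- vision.read_camera(name): name is "scene" or "top" or "wrist"; returns a dict with "frame" (384x512x3 uint8, red, green, blue), "range_z" (384x512 float32, mm along the optical axis (not along the pixel's ray), 0 where there is no reading), "fx", "fy", "cx", "cy" (pixels), "dist" ([k1, k2, p1, p2, k3] as OpenCV has them; the pictures are not rectified), "world_from_camera" (4x4, takes a point from camera to world coordinates); the wrist camera has in their place "mount" (4x4, takes a point from camera to tool coordinates, whose origin is the TCP and whose axes are the flange's). Camera axes: x right, y up, looking along -z (the intrinsics and any distortion apply to the point x, -y, -z); pixel columns grow to the right and rows downward; lengths in mm; the calibration is good to about 2 mm. A picture is of the moment at which its call begins: read the wrist's pose just before it.
- arm.sign_off(): hands the job in; it is judged then, once.
The state is a dict: "time": time; "joints": joint angles; "joint_vel": joint speeds; "joint_torque": joint torques, N m; "position": TCP position; "eef_rot": TCP orientation; "force": force on the tool from outside, world axes, zero at the start; "wrist_torque": the same for the moment, N m; "gripper_width": finger opening in mm; "gripper_force": force on a finger pad.
Only numpy, scipy, OpenCV 4.12 (cv2) and the standard library are available. Lean on these libraries where they do the work, as an engineer would, in place of code of your own. Each camera call takes 0.05 s, during which the arm holds its last target. There are 200 camera calls.

## Task

The cardboard slide folder standing in its desk stand has been loaded: first push its front cover upright until it is fully shut against the back board. Then squeeze the handles of the steel spring clip, lift it off its parking tab, and bring it down astride the middle of the folder's top edge. Finish while still holding it there squeezed wide open and upright, with the edge well inside the jaws but the clip touching neither board, and leave everything else on the worktop where it stands.

Things in the scene. Friction and masses are not known exactly. Their poses are not given: they have to be found in the camera images.
- folder_stand: Fixed grey desk stand (foot 64 x 146 x 14 mm) with an upright folder of two 3 mm brown card boards, 120 mm wide along its y. Origin: centre of the underside, in the plane where the boards meet. x points from the front cover to the back board (away from the robot, give or take its yaw), z up. The back board is fixed, its top at z = 130 mm.
- folder_edge (a point): Middle of the top edge of the shut folder, where the two boards meet, 130 mm above the worktop. Axes as folder_stand. With the cover shut, the boards reach 3 mm to either side of it along x.
- cover_edge (a point): Middle of the free (top) edge of the front cover; it moves with the cover. 110 mm from the hinge. The axes turn with the cover: z runs from hinge to free edge.
- cover (a joint): Lean of the front cover (plain 3 mm board, 120 mm wide) about its lower edge, a hinge along the stand's y 20 mm above the worktop: 0 = upright, shut against the back board (stop); larger = its top leans towards the robot, 0.3 to 0.5 at the start. Stiff hinge: it stays where it is left and takes about 1 N at the top edge (best pushed with a flat side of a finger).
- clip_park: Fixed parking stand of the clip: dark steel foot 70 x 80 x 12 mm with an upright aluminium tab, 6 mm thick (along its x), 64 mm wide (along its y), top at 70 mm. Origin: centre of the underside, on the worktop; z up.
- clip: Loose steel spring clip, about 0.09 kg, like a wide clothes peg standing upright, handles up, jaws down, biting on the parking tab. Origin: on the pivot (barrel 11 mm thick, 48 mm long along y), 94 mm above the worktop at the start. x: the direction in which handles and jaws open (across the tab); z: up, from jaws to handles. Jaws are 46 mm wide along y.
- clip_handles (a point): Where to squeeze the clip, fingers closing along its x: midway between the handles, 33 mm above the pivot; axes as clip. Handles: steel plates 36 mm wide along y, from 6 to about 50 mm above the pivot. Parked they spread upward to about 48 mm over the outsides at the top; fully squeezed (stop) their outer faces are upright, parallel and 22 mm apart.
- clip_mouth (a point): Point in the clip's middle plane between the jaw tips, 44 mm straight below the pivot; it does not move when the jaws open. Axes as clip.
- clip_half (a joint): How far each half of the clip is turned about the pivot by squeezing: 0 = parked, jaws 6 mm apart on the tab; 0.30 = fully squeezed (stop), jaw tips about 32 mm apart. The other half mirrors it. The spring needs about 5 N on each handle to start opening and about 8 N at the stop; it shuts by itself when let go.
- vial_a: Bystander, leave alone: sample vial, white cap, 22 x 48 mm. Origin: centre of the underside.
- vial_b: Bystander, leave alone: sample vial, black cap, 22 x 52 mm. Origin: centre of the underside.
- objective: Bystander, leave alone: white spare microscope objective standing on its thread, 24 x 36 mm. Origin: centre of the underside.
- eyepiece: Bystander, leave alone: black spare eyepiece standing on its rim, 33 x 45 mm. Origin: centre of the underside.
- bottle: Bystander, leave alone: dropper bottle, 30 x 74 mm. Origin: centre of the underside.
Not all that is in view belongs to the job. What is shaped like the clip but blue or green is not meant.

How it is judged:
By the outcome, as a careful person would: the job done as asked, in the order asked, and still so for the second after the job is handed in, while the arm keeps its last pose, push and grip.
It also fails if it takes over 51 s, if anything falls off the work surface, if the arm or the gripper's body presses on something with over 40 N, if the wrist force passes 120 N, or if a joint passes its speed limit or range.

## Working session

There is one attempt and no reset: what is moved stays moved. The work goes in short steps, Python scripts to look and compute and a tool call to move; the robot and the scene stay as the last step left them, time stands still between calls to the robot, and variables do not carry over. Pictures are saved under pics/ and viewed, at most 10 in all, crops included, and the job is handed in when it is done.

Besides the shell and the picture viewer there is one more tool, called as name(argument=value, ...) on one line, values as JSON. apply_moves: Moves the arm, as the interface text tells. Its arguments: {"type":"object","properties":{"steps":{"type":"array"}},"required":["steps"]}

```bash
mkdir -p pics; cat > h.py <<'E'
import numpy as np, cv2
from workcell import arm, vision
from scipy.spatial.transform import Rotation as R
def save(n,f,im): cv2.imwrite(f'pics/{n}.png',cv2.cvtColor(im,cv2.COLOR_RGB2BGR))
def cloud(c,T):
    h,w=c['range_z'].shape
    u,v=np.meshgrid(np.arange(w),np.arange(h))
    K=np.array([[c['fx'],0,c['cx']],[0,c['fy'],c['cy']],[0,0,1.]])
    p=cv2.undistortPoints(np.stack([u,v],-1).reshape(-1,1,2).astype(np.float64),K,np.array(c['dist'],float)).reshape(h,w,2)
    z=c['range_z'].astype(float)
    P=np.stack([p[...,0]*z,-p[...,1]*z,-z],-1)
    P=P@T[:3,:3].T+T[:3,3]
    P[z==0]=np.nan
    return P
def tool():
    s=arm.state();T=np.eye(4);T[:3,:3]=R.from_euler('xyz',s['eef_rot'],degrees=True).as_matrix();T[:3,3]=s['position'];return T,s
def look(name):
    T,s=tool()
    c=vision.read_camera(name)
    M=np.array(c['world_from_camera']) if 'world_from_camera' in c else T@np.array(c['mount'])
    return c['frame'],cloud(c,M),c,M
E
python3 - <<'E'
from h import *
s=arm.state();print(s)
ims=[]
for n in('scene','top'):
    f,P,c,M=look(n);np.savez(n,f=f,P=P,M=M);save(n,0,f);print(n,M.round(2),c['fx'],c['dist'])
c=vision.read_camera('wrist');print(np.array(c['mount']).round(2))
ims=[np.load(n+'.npz')['f'] for n in('scene','top')]
save('both',0,cv2.resize(np.vstack(ims),None,fx=.78,fy=.78))
E
```

```text
{'time': 0.0, 'joints': array([ 5.79190471e+01,  1.26754848e+01,  8.75279463e+01,  7.55978517e-04,
        7.99107589e+01, -7.22736692e+00]), 'joint_vel': array([ 0.01029943,  0.00750476, -0.0085148 ,  0.06078831,  0.00814366,
        0.00247979]), 'joint_torque': array([ 2.06454853e-03, -4.94622874e+01, -3.87377107e+01,  7.00901379e-02,
        5.71827265e-02, -6.51527762e-05]), 'position': array([262.3872781 , 566.58814266, 240.41445507]), 'eef_rot': array([-1.79886811e+02, -1.51040159e-02,  1.55146266e+02]), 'force': array([-0.50382415, -0.07213589,  0.07579458]), 'wrist_torque': array([ 0.02011303, -0.03569467,  0.02837195]), 'gripper_force': 0.0, 'gripper_width': 86.99460979871141}
scene [[ 7.1000e-01  3.5000e-01 -6.1000e-01 -7.0300e+00]
 [-7.0000e-01  3.3000e-01 -6.3000e-01 -6.7171e+02]
 [-3.0000e-02  8.8000e-01  4.8000e-01  5.6374e+02]
 [ 0.0000e+00  0.0000e+00  0.0000e+00  1.0000e+00]] 357.7105548120394 [0.00844919 0.         0.         0.         0.        ]
top [[-6.000e-02  9.700e-01 -2.300e-01  3.724e+02]
 [-1.000e+00 -6.000e-02  1.000e-02 -7.157e+01]
 [-0.000e+00  2.300e-01  9.700e-01  9.752e+02]
 [ 0.000e+00  0.000e+00  0.000e+00  1.000e+00]] 365.66909528603327 [-0.11922784  0.          0.          0.          0.        ]
[[   0.      0.96    0.29   79.02]
 [   1.     -0.     -0.     -0.41]
 [  -0.      0.29   -0.96 -142.23]
 [   0.      0.      0.      1.  ]]
```

View pics/scene.png

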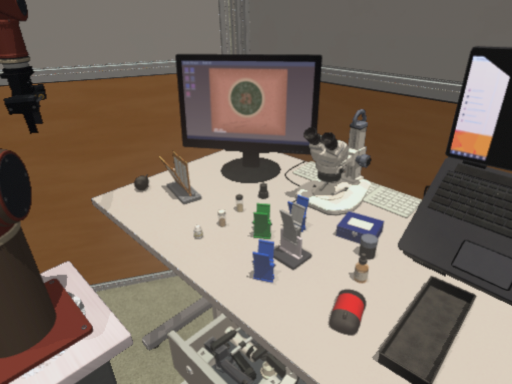

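View pics/top.png

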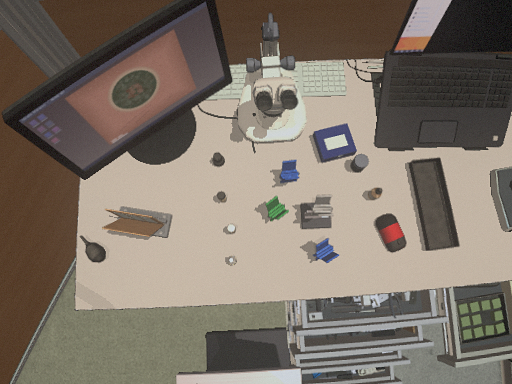

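The scene view shows the folder at about (180,185) and the steel clip on its stand at (292,240), with a green decoy at (262,220) and two blue ones beside it. In the top view the folder is at (137,222) and the clip at (320,208). The monitor rises behind the folder.

```bash
python3 - <<'E'
from h import *
d=np.load('top.npz');f,P=d['f'].astype(int),d['P']
def st(n,m,y0,y1,x0,x1):
    k=np.zeros(m.shape,bool);k[y0:y1,x0:x1]=m[y0:y1,x0:x1]
    q=P[k];q=q[~np.isnan(q).any(1)]
    print(n,len(q),'min',q.min(0).round(),'max',q.max(0).round(),'mean',q.mean(0).round());return q
Z=P[...,2]
q=st('clip region',Z>6,190,232,298,336)
for lo,hi in((6,20),(60,85),(85,110),(110,130),(130,160)):
    k=q[(q[:,2]>lo)&(q[:,2]<=hi)]
    if len(k)>3:
        r=cv2.minAreaRect(k[:,:2].astype(np.float32));print(lo,hi,len(k),np.round(r[0]),np.round(r[1]),round(r[2],1))
q=st('folder',Z>6,200,245,98,178)
for lo,hi in((6,22),(60,100),(100,123),(123,136)):
    k=q[(q[:,2]>lo)&(q[:,2]<=hi)]
    if len(k)>3:
        r=cv2.minAreaRect(k[:,:2].astype(np.float32));print(lo,hi,len(k),np.round(r[0]),np.round(r[1]),round(r[2],1))
for n,b in dict(blue1=(158,184,276,302),green=(194,222,264,291),blue2=(236,266,310,342),vialw=(222,236,224,240),obj=(254,266,225,239),vialb=(190,203,214,228),black=(150,167,210,228)).items(): st(n,Z>8,*b)
st('monitor',(Z>150),0,190,0,240)
# crops
s=np.load('scene.npz')['f']
a=cv2.resize(d['f'][185:240,90:190],None,fx=6,fy=6,interpolation=2);b=cv2.resize(s[195:280,240:320],(398,330),interpolation=2);c=cv2.resize(s[140:210,150:220],(200,200))
b=cv2.resize(s[190:275,240:325],(300,270),interpolation=2);c=cv2.resize(s[145:215,150:220],(300,270),interpolation=2)
save('crop',0,np.vstack([a,np.hstack([c,b])]))
E
```

```text
clip region 881 min [ 503. -269.    6.] max [ 575. -189.  142.] mean [ 535. -225.   54.]
6 20 482 [ 539. -229.] [81. 70.] 88.9
60 85 26 [ 538. -208.] [21.  8.] 64.5
85 110 204 [ 539. -231.] [52. 30.] 86.8
110 130 70 [ 540. -231.] [34. 41.] 86.9
130 160 72 [ 538. -231.] [36. 48.] 89.7
folder 1464 min [490. 160.   7.] max [592. 357. 134.] mean [538. 229.  59.]
6 22 466 [550. 248.] [170.  65.] 77.6
60 100 339 [532. 241.] [121.  38.] 78.3
100 123 259 [526. 242.] [121.  48.] 78.9
123 136 88 [527. 241.] [116.  49.] 77.8
blue1 327 min [ 618. -189.    9.] max [ 671. -136.   93.] mean [ 649. -161.   60.]
green 313 min [ 522. -148.   10.] max [578. -95.  93.] mean [ 551. -120.   62.]
blue2 334 min [ 408. -261.    8.] max [ 466. -211.   93.] mean [ 436. -235.   63.]
vialw 67 min [502. -13.  10.] max [521.   7.  51.] mean [511.  -3.  43.]
obj 67 min [421. -10.  10.] max [442.  13.  39.] mean [431.   1.  29.]
vialb 69 min [589.  10.   9.] max [606.  30.  56.] mean [596.  19.  43.]
black 126 min [691.  13.   9.] max [720.  42.  46.] mean [703.  27.  31.]
monitor 26687 min [651. -57. 150.] max [1068.  604.  410.] mean [853. 245. 282.]
```

View pics/crop.png

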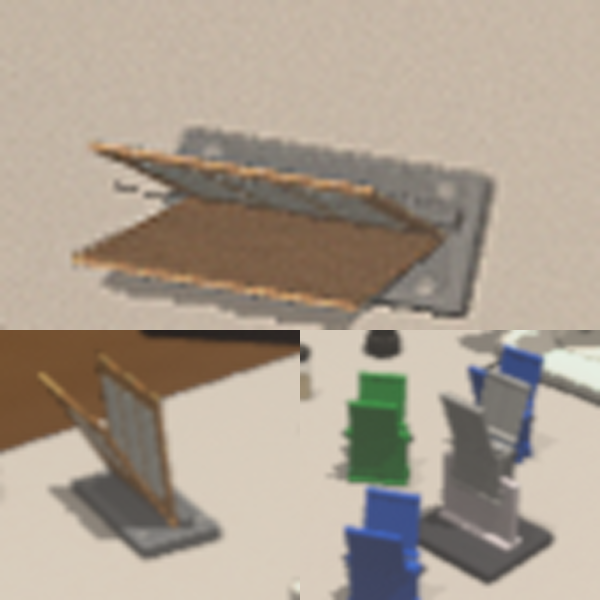

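The crops show the folder's leaning front cover (brown) with its free edge nearest the robot. The steel clip is upright on the tab of its dark foot, and the decoys are clearly blue and green.

```bash
python3 - <<'E'
from h import *
for n in('top','scene'):
    d=np.load(n+'.npz');P=d['P'].reshape(-1,3);f=d['f'].reshape(-1,3).astype(int)
    ok=~np.isnan(P).any(1);P=P[ok];f=f[ok]
    q=P[(abs(P[:,0]-540)<90)&(abs(P[:,1]-240)<90)]
    foot=q[(q[:,2]>9)&(q[:,2]<18)&(q[:,0]>490)&(abs(q[:,1]-240)<90)]
    if len(foot)>5:
        hull=cv2.minAreaRect(foot[:,:2].astype(np.float32));print(n,'foot',hull)
    e=q[(q[:,2]>112)&(q[:,2]<136)]
    for yaw in(-12,):
        c,s=np.cos(np.radians(yaw)),np.sin(np.radians(yaw))
        X=e[:,0]*c+e[:,1]*s;Y=-e[:,0]*s+e[:,1]*c
        print(np.histogram(X,bins=np.arange(440,560,5)));
        m=X>np.median(X) if 0 else X>X.max()-14
        for k in (m,X<X.min()+14):
            vx,vy,x0,y0=cv2.fitLine(e[k][:,:2].astype(np.float32),2,0,.01,.01).ravel();print(k.sum(),'ang',np.degrees(np.arctan2(vy,vx)),'mid',X[k].mean(),(Y[k].min()+Y[k].max())/2,np.ptp(Y[k]),e[k][:,2].max(),'world',R.from_euler('z',yaw,degrees=True).apply([X[k].mean(),(Y[k].min()+Y[k].max())/2,0]))
    m=P[(P[:,2]>130)&(P[:,2]<520)&(P[:,1]>80)&(P[:,1]<420)&(P[:,0]>610)&(P[:,0]<900)]
    for y in range(100,420,50):
        k=m[abs(m[:,1]-y)<25]
        if len(k):print('mon',y,k[:,0].min().round(),k[:,2].min().round())
    k=P[(abs(P[:,0]-539)<45)&(abs(P[:,1]+231)<40)&(P[:,2]>84)]
    for a,b in((84,100),(120,130),(132,146)):
        t=k[(k[:,2]>a)&(k[:,2]<b)]
        if len(t)>5:print(n,'clip',a,cv2.minAreaRect(t[:,:2].astype(np.float32)))
E
```

```text
top foot ((547.4987182617188, 236.01895141601562), (145.3170623779297, 64.50530242919922), 77.60195922851562)
(array([ 89,  29,   0,   0,   0,   0,   0,   0,   0, 110,   0,   0,   0,
         0,   0,   0,   0,   0,   0,   0,   0,   0,   0]), array([440, 445, 450, 455, 460, 465, 470, 475, 480, 485, 490, 495, 500,
       505, 510, 515, 520, 525, 530, 535, 540, 545, 550, 555]))
110 ang 77.96038 mid 487.3391251653262 346.11885826345895 120.40564885923476 133.73946171946488 world [548.65175307 237.23182926   0.        ]
118 ang 78.0542 mid 443.4679482207195 345.38763753157565 118.13814046748053 125.59513894067425 world [505.58723726 245.63791804   0.        ]
mon 100 805.0 130.0
mon 150 770.0 130.0
mon 200 740.0 130.0
mon 250 710.0 130.0
mon 300 676.0 130.0
mon 350 649.0 130.0
mon 400 663.0 287.0
top clip 84 ((539.9730834960938, -230.56536865234375), (22.612930297851562, 52.402015686035156), 3.550537347793579)
top clip 120 ((539.6798706054688, -231.03582763671875), (33.654666900634766, 41.07809066772461), 86.92849731445312)
top clip 132 ((537.9437866210938, -231.23121643066406), (35.63471
[... 476 characters left out ...]
06713 132.14107642665527 world [547.47955073 235.5271293    0.        ]
36 ang 78.20866 mid 443.14471435619066 344.89209116561346 117.95110495859484 124.21231419452147 world [505.16803695 245.22040465   0.        ]
mon 100 804.0 130.0
mon 150 773.0 130.0
mon 200 740.0 130.0
mon 250 707.0 130.0
mon 300 678.0 130.0
mon 350 649.0 131.0
mon 400 662.0 268.0
scene clip 84 ((533.17041015625, -235.69854736328125), (19.91042709350586, 47.080474853515625), 4.204196453094482)
scene clip 120 ((537.2145385742188, -232.35330200195312), (44.512630462646484, 35.322364807128906), 0.8245301842689514)
scene clip 132 ((537.0042114257812, -232.175048828125), (37.71178436279297, 50.30348587036133), 89.1787109375)
```

apply_moves(steps=[0,0,0.148,0,0,0,-1,0,0,0.148,0,0,0,-1,0,0,0.148,0,0,0,-1,0,0,0.148,0,0,0,-1,0,0,0.148,0,0,0,-1,0,0,0.148,0,0,0,-1,0,0,0.148,0,0,0,-1,0,0,0.148,0,0,0,-1])

```text
time: 0.95
position: [262.6, 566.9, 241.1]
eef_rot: [-180.0, 0.0, 87.0]
force: [0.1, 0.2, 0.2]
gripper_width: 30.8
gripper_force: 0.0
```

```bash
cat >> h.py <<'E'
def rel(p,yaw=None):
    T,s=tool();print('pos',s['position'].round(1),'rot',s['eef_rot'].round(2),'F',np.round(s['force'],1),'w',round(s['gripper_width'],1),'gf',round(s['gripper_force'],1),'t',s['time'])
    print('shift cm (tool)',((T[:3,:3].T@(np.array(p)-T[:3,3]))/10).round(3), 'turn z rad' , None if yaw is None else round(np.radians(s['eef_rot'][2]-yaw),3))
E
python3 -c "
from h import *
rel([458,255,240],78)"
```

```text
pos [262.6 566.9 241.1] rot [-1.7998e+02  4.0000e-02  8.6960e+01] F [0.1 0.2 0.2] w 30.8 gf 0.0 t 0.95
shift cm (tool) [-30.108  21.172   0.118] turn z rad 0.156
```

apply_moves(steps=[0,0,0.08,0,0,0,-1,0,0,0.076,0,0,0,-1,0,0,0,-3.3,3.2,0,-1,0,0,0,-3.3,3.2,0,-1,0,0,0,-3.3,3.2,0,-1,0,0,0,-3.3,3.2,0,-1,0,0,0,-3.3,3.2,0,-1,0,0,0,-3.3,3.2,0,-1])

```text
time: 1.75
position: [411.3, 332.7, 241.3]
eef_rot: [-180.0, 0.0, 78.4]
force: [0.8, 0.6, -0.6]
gripper_width: 0.6
gripper_force: 0.0
```

apply_moves(steps=[0,0,0,-3.3,3.2,0,-1,0,0,0,-3.3,3.2,0,-1,0,0,0,0,0,0,-1,0,0,0,0,0,0,-1])

```text
time: 2.15
position: [460.5, 256.0, 241.3]
eef_rot: [-180.0, -0.0, 78.2]
force: [-0.5, 0.1, -0.4]
gripper_width: 0.6
gripper_force: 0.0
```

```bash
python3 -c "
from h import *
rel([458,255,112],78)
f,P,c,M=look('wrist');save('w1',0,f)
k=~np.isnan(P).any(-1);q=P[k];q=q[(abs(q[:,0]-540)<90)&(abs(q[:,1]-240)<120)]
a=np.radians(-12);X=q[:,0]*np.cos(a)+q[:,1]*np.sin(a);Y=-q[:,0]*np.sin(a)+q[:,1]*np.cos(a)
for lo,hi in((430,465),(475,510)):
  e=(X>lo)&(X<hi)&(q[:,2]>110)&(q[:,2]<138)
  if e.sum()>5:print(e.sum(),X[e].min(),X[e].mean(),X[e].max(),Y[e].min(),Y[e].max(),q[e][:,2].max())
"
```

```text
pos [460.5 256.  241.3] rot [-179.95   -0.     78.2 ] F [-0.5  0.1 -0.4] w 0.6 gf 0.0 t 2.15
shift cm (tool) [-0.154 -0.211 12.926] turn z rad 0.004
667 441.5595562692878 444.7225053579801 448.9979734808376 296.5486256983813 404.99146992794897 122.36376330921973
1273 486.29253455327665 487.70768470947417 490.7994889080788 297.27169579331394 405.3713511261414 130.93296342314497
```

View pics/w1.png

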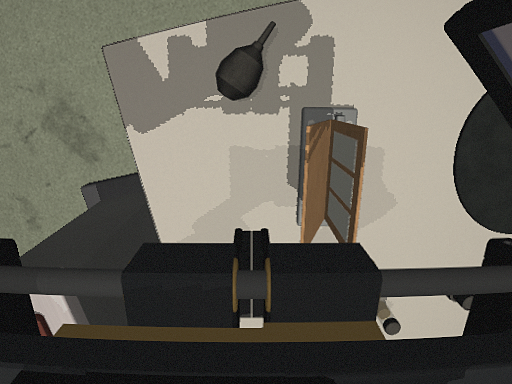

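The wrist view shows the shut fingers at (252,280), just robot-side of the folder. Cover and back-board edges run from about (310,125) and (365,128) downward, so the push line is clear.

apply_moves(steps=[0,0,0,-0.15,0,3,-1,0,0,0,0,0,4,-1,0,0,0,0,0,4,-1,0,0,0,0,0,2,-1,0,0,0,0,1.0,0,-1,0,0,0,0,1.0,0,-1,0,0,0,0,0.5,0,-1,0,0,0,0,0.5,0,-1])

```text
time: 3.0
position: [491.3, 250.0, 113.6]
eef_rot: [179.8, -0.1, 78.4]
force: [-1.5, -0.2, 0.5]
gripper_width: 0.8
gripper_force: 0.0
```

apply_moves(steps=[0,0,0,0,0.5,0,-1,0,0,0,0,0.5,0,-1,0,0,0,0,0.5,0,-1,0,0,0,0,0.5,0,-1,0,0,0,0,0.5,0,-1,0,0,0,0,0.5,0,-1])

```text
time: 3.6
position: [519.0, 243.2, 111.4]
eef_rot: [-180.0, 0.0, 78.4]
force: [-0.7, 0.6, 1.6]
gripper_width: 0.5
gripper_force: 0.4
```

```bash
python3 -c "
from h import *
a=np.radians(-12);L=467.8
rel([L*np.cos(a)-345.3*np.sin(a),L*np.sin(a)+345.3*np.cos(a),111],78)
f,P,c,M=look('scene');np.savez('s2',f=f,P=P)
k=~np.isnan(P).any(-1);q=P[k];q=q[(abs(q[:,0]-540)<90)&(abs(q[:,1]-240)<120)]
X=q[:,0]*np.cos(a)+q[:,1]*np.sin(a)
e=(X>435)&(X<510)&(q[:,2]>105)&(q[:,2]<138);print(np.histogram(X[e],bins=np.arange(435,515,5)))
"
```

```text
pos [519.  243.2 111.4] rot [-1.7999e+02  1.0000e-02  7.8370e+01] F [-0.7  0.6  1.6] w 0.5 gf 0.4 t 3.6
shift cm (tool) [-0.057  1.068  0.042] turn z rad 0.006
(array([ 0,  8, 24, 10, 20, 18, 22, 40,  0,  2, 83,  0,  0,  0,  0]), array([435, 440, 445, 450, 455, 460, 465, 470, 475, 480, 485, 490, 495,
       500, 505, 510]))
```

apply_moves(steps=[0,0,0,0,0.4,0,-1,0,0,0,0,0.3,0,-1,0,0,0,0,0.2,0,-1,0,0,0,0,0,0,-1])

```text
time: 4.05
position: [527.7, 241.4, 111.5]
eef_rot: [180.0, 0.0, 78.4]
force: [-0.3, -0.4, 0.8]
gripper_width: 0.6
gripper_force: 0.0
```

apply_moves(steps=[0,0,0,0,0.1,0,-1,0,0,0,0,0.1,0,-1,0,0,0,0,0,0,-1])

```text
time: 4.35
position: [529.5, 241.1, 111.5]
eef_rot: [-180.0, 0.0, 78.4]
force: [-0.2, -0.4, -0.2]
gripper_width: 0.3
gripper_force: 0.1
```

apply_moves(steps=[0,0,0,0,0.1,0,-1,0,0,0,0,0.1,0,-1,0,0,0,0,0,0,-1])

```text
time: 4.65
position: [531.6, 240.7, 111.6]
eef_rot: [180.0, -0.0, 78.4]
force: [-1.1, 0.2, 0.5]
gripper_width: 0.5
gripper_force: 0.1
```

apply_moves(steps=[0,0,0,0,0.1,0,-1,0,0,0,0,0.1,0,-1,0,0,0,0,0,0,-1])

```text
time: 4.95
position: [533.0, 240.4, 111.5]
eef_rot: [-179.9, 0.0, 78.4]
force: [-2.2, -0.4, 1.7]
gripper_width: 0.5
gripper_force: 1.6
```

```bash
python3 -c "
from h import *
a=np.radians(-12);L=467.8
rel([0,0,0],78)
for n in('scene','top'):
  f,P,c,M=look(n);save(n+'3',0,cv2.resize(f[140:215,145:225] if n=='scene' else f[185:260,90:170],(400,375),interpolation=2))
  k=~np.isnan(P).any(-1);q=P[k];q=q[(abs(q[:,0]-540)<90)&(abs(q[:,1]-240)<120)]
  X=q[:,0]*np.cos(a)+q[:,1]*np.sin(a)
  e=(X>435)&(X<510)&(q[:,2]>105)&(q[:,2]<138);print(np.histogram(X[e],bins=np.arange(455,500,3)))
im=np.hstack([cv2.imread('pics/scene3.png'),cv2.imread('pics/top3.png')]);cv2.imwrite('pics/c3.png',im)
"
```

```text
pos [533.  240.4 111.5] rot [-1.7995e+02  1.0000e-02  7.8370e+01] F [-2.2 -0.4  1.7] w 0.5 gf 1.6 t 4.95
shift cm (tool) [-34.288 -47.354  11.199] turn z rad 0.006
(array([ 2, 15, 12,  8,  6, 13, 10,  8, 12, 56, 16,  3,  0,  0]), array([455, 458, 461, 464, 467, 470, 473, 476, 479, 482, 485, 488, 491,
       494, 497]))
(array([ 0,  0,  0,  0,  0,  0,  1,  2,  2, 29, 24, 11,  0,  0]), array([455, 458, 461, 464, 467, 470, 473, 476, 479, 482, 485, 488, 491,
       494, 497]))
```

View pics/c3.png

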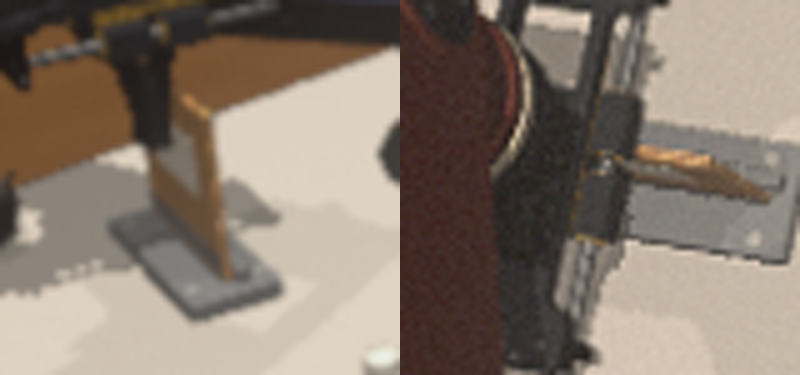

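Both crops show the cover now nearly parallel to the back board (scene crop (190,110), top crop (680,160)); I'll push on until the stop shows in the force.

apply_moves(steps=[0,0,0,0,0.1,0,-1,0,0,0,0,0,0,-1])

```text
time: 5.25
position: [533.2, 240.4, 111.4]
eef_rot: [-179.9, 0.0, 78.4]
force: [-6.6, 0.7, 5.2]
gripper_width: 0.4
gripper_force: 3.8
```

apply_moves(steps=[0,0,0,0,0.1,0,-1,0,0,0,0,0,0,-1])

```text
time: 5.45
position: [533.4, 240.3, 111.4]
eef_rot: [-179.8, 0.0, 78.4]
force: [-10.1, 0.5, 7.7]
gripper_width: 0.4
gripper_force: 5.7
```

apply_moves(steps=[0,0,0,0,0.1,0,-1,0,0,0,0,0,0,-1])

```text
time: 5.65
position: [533.6, 240.3, 111.4]
eef_rot: [-179.7, 0.1, 78.4]
force: [-14.2, 2.1, 9.8]
gripper_width: 0.5
gripper_force: 7.7
```

The stop is reached (14 N with hardly any motion). I'll back off and rise.

apply_moves(steps=[0,0,0,0,-0.5,0,-1,0,0,0,0,-2,0,-1,0,0,0,0,-2,0,-1,0,0,0,0,0,-3,-1,0,0,0,0,0,-4,-1,0,0,0,0,0,-4,1,0,0,0,0,0,-3,1,0,0,0,0,0,0,1])

```text
time: 6.45
position: [495.5, 249.7, 257.7]
eef_rot: [179.4, -0.3, 78.4]
force: [1.0, 0.5, -0.2]
gripper_width: 17.1
gripper_force: 0.0
```

```bash
python3 -c "
from h import *
a=np.radians(-12)
rel([538,-231,240],89)
for n in('top','wrist'):
  f,P,c,M=look(n)
  k=~np.isnan(P).any(-1);q=P[k];q=q[(abs(q[:,0]-540)<110)&(abs(q[:,1]-240)<120)]
  X=q[:,0]*np.cos(a)+q[:,1]*np.sin(a);Y=-q[:,0]*np.sin(a)+q[:,1]*np.cos(a)
  for lo,hi in((60,80),(80,100),(100,120),(120,136)):
    e=(X>440)&(X<510)&(q[:,2]>lo)&(q[:,2]<hi)&(abs(Y-345)<65)
    if e.sum():print(n,lo,e.sum(),np.percentile(X[e],[2,50,98]).round(1),Y[e].min().round(1),Y[e].max().round(1),q[e][:,2].max())
"
```

```text
pos [495.5 249.7 257.7] rot [179.42  -0.31  78.37] F [ 1.   0.5 -0.2] w 17.1 gf 0.0 t 6.45
shift cm (tool) [-46.238  13.835   1.659] turn z rad -0.186
top 60 41 [482.7 483.3 487.5] 286.0 405.9 78.91149444363214
top 80 55 [482.8 483.3 488.6] 285.0 404.7 99.49626418237142
top 100 52 [483.  483.5 487.4] 286.1 399.5 119.95958757853793
top 120 136 [483.2 485.9 489.5] 286.0 393.9 134.47239731233003
wrist 60 320 [483.4 484.3 485.9] 286.0 404.9 79.87471259836548
wrist 80 389 [483.3 484.2 484.8] 286.1 405.0 99.93194059342323
wrist 100 479 [483.5 484.1 485.2] 288.6 404.9 119.88528295658904
wrist 120 981 [483.6 486.1 489.8] 298.4 404.9 130.63362145453192
```

apply_moves(steps=[0,0,0,-4.6,1.4,0,1,0,0,0,-4.6,1.4,0,1,0,0,0,-4.6,1.4,0,1,0,0,0,-4.6,1.4,0,1,0,0,0,-4.6,1.4,0,1,0,0,0,-4.6,1.4,0,1,0,0,0,-4.6,1.4,0,1,0,0,0,-4.6,1.4,0,1])

```text
time: 7.35
position: [526.7, -136.1, 249.2]
eef_rot: [-179.8, -0.0, 78.4]
force: [1.5, 0.1, 0.2]
gripper_width: 84.4
gripper_force: 0.0
```

apply_moves(steps=[0,0,0,-4.6,1.4,0,1,0,0,0,-4.6,1.4,0,1,0,0,-0.093,0,0,0,1,0,0,-0.093,0,0,0,1,0,0,0,0,0,0,1,0,0,0,0,0,0,1])

```text
time: 7.95
position: [536.0, -229.6, 249.8]
eef_rot: [-179.9, -0.1, 88.9]
force: [-0.4, 0.0, 0.4]
gripper_width: 87.2
gripper_force: 0.0
```

```bash
python3 -c "
from h import *
rel([539,-231,127],89)
f,P,c,M=look('wrist');save('w2',0,f);np.savez('w2',f=f,P=P)
q=P[~np.isnan(P).any(-1)];q=q[(abs(q[:,0]-539)<60)&(abs(q[:,1]+231)<60)]
for lo,hi in((8,16),(66,74),(96,104),(106,114),(116,124),(126,134),(136,150)):
  t=q[(q[:,2]>lo)&(q[:,2]<hi)]
  if len(t)>8:print(lo,len(t),np.round(cv2.minAreaRect(t[:,:2].astype(np.float32))[0],1),np.round(cv2.minAreaRect(t[:,:2].astype(np.float32))[1],1),cv2.minAreaRect(t[:,:2].astype(np.float32))[2],np.percentile(t,[1,99],axis=0).round(1).tolist())
"
```

```text
pos [ 536.  -229.6  249.8] rot [-1.7988e+02 -7.0000e-02  8.8890e+01] F [-0.4  0.   0.4] w 87.2 gf 0.0 t 7.95
shift cm (tool) [-0.144  0.325 12.283] turn z rad -0.002
8 1793 [ 539.7 -216.6] [54. 70.] 88.96161651611328 [[505.6, -239.4, 8.6], [573.8, -189.6, 15.6]]
66 75 [ 539.3 -204.4] [15.3 13.3] 2.775981903076172 [[532.7, -210.9, 66.7], [546.6, -197.9, 73.6]]
96 1097 [ 538.7 -230.8] [51.  26.1] 86.41847229003906 [[527.6, -253.9, 96.2], [550.9, -208.2, 103.7]]
106 232 [ 539.1 -231.3] [35.5 30.9] 88.14916229248047 [[524.3, -248.9, 106.2], [554.2, -213.5, 113.9]]
116 256 [ 539.  -231.1] [35.3 38.4] 87.92901611328125 [[521.1, -248.8, 116.0], [557.8, -213.5, 123.9]]
126 195 [ 539.5 -230.9] [35.4 45.5] 89.81797790527344 [[517.6, -248.5, 126.2], [561.3, -213.3, 133.0]]
136 529 [ 539.1 -231.5] [36.3 50.6] 89.42800903320312 [[514.1, -249.1, 136.2], [564.4, -213.6, 140.4]]
```

View pics/w2.png

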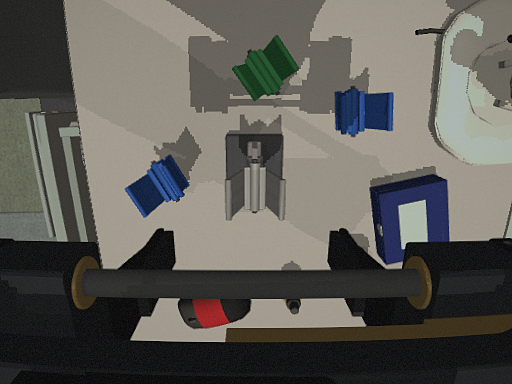

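The wrist view shows the steel clip at (255,185) centred between the open fingers (tips (165,250) and (340,250)). The green decoy at (265,68) and the blue ones at (157,185) and (365,112) are clear of the fingers' path.

apply_moves(steps=[0,0,0,-0.15,0.32,3,1,0,0,0,0,0,4,1,0,0,0,0,0,3,1,0,0,0,0,0,2.3,1,0,0,0,0,0,0,1,0,0,0,0,0,0,1])

```text
time: 8.6
position: [539.8, -231.1, 128.7]
eef_rot: [-180.0, -0.0, 89.0]
force: [0.5, 0.1, 0.7]
gripper_width: 86.9
gripper_force: 0.0
```

```bash
python3 -c "
from h import *
rel([539.2,-231.2,127],89)"
```

```text
pos [ 539.8 -231.1  128.7] rot [-1.7997e+02 -2.0000e-02  8.9010e+01] F [0.5 0.1 0.7] w 86.9 gf 0.0 t 8.6
shift cm (tool) [-0.007 -0.06   0.166] turn z rad 0.0
```

apply_moves(steps=[0,0,0,0,-0.05,0.2,0.2,0,0,0,0,0,0,-1,0,0,0,0,0,0,-1,0,0,0,0,0,0,-1,0,0,0,0,0,0,-1,0,0,0,0,0,0,-1,0,0,0,0,0,0,-1,0,0,0,0,0,0,-1])

```text
time: 9.4
position: [539.1, -231.4, 126.3]
eef_rot: [-180.0, -0.0, 89.0]
force: [0.7, -0.2, -0.9]
gripper_width: 31.1
gripper_force: 5.5
```

apply_moves(steps=[0,0,0,0,0,0,-1,0,0,0,0,0,0,-1])

```text
time: 9.6
position: [539.2, -231.5, 126.4]
eef_rot: [-180.0, -0.0, 89.0]
force: [0.2, -0.0, -0.7]
gripper_width: 21.1
gripper_force: 30.0
```

```bash
python3 -c "
from h import *
rel([539.2,-231.2,127],89)
f,P,c,M=look('scene');save('s4',0,cv2.resize(f[170:290,220:340],(600,600),interpolation=2))"
```

```text
pos [ 539.2 -231.5  126.4] rot [-1.7998e+02 -1.0000e-02  8.9030e+01] F [ 0.2 -0.  -0.7] w 21.1 gf 30.0 t 9.6
shift cm (tool) [ 0.029 -0.    -0.063] turn z rad 0.0
```

View pics/s4.png

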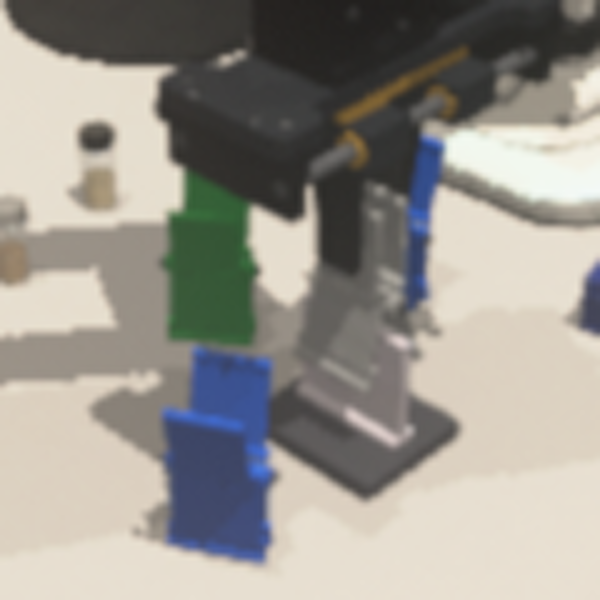

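The scene crop shows both fingers tight on the steel handles at (365,220) and the jaws spread at the tab (350,350). Width is 21 mm at 30 N, so it is fully squeezed; lifting now.

apply_moves(steps=[0,0,0,0,0,-0.5,-1,0,0,0,0,0,-1,-1,0,0,0,0,0,-1.5,-1,0,0,0,0,0,-2.5,-1,0,0,0,0,0,-3,-1,0,0,0,0,0,-3,-1,0,0,0,0,0,-2,-1,0,0,0,0,0,-1,-1])

```text
time: 10.45
position: [540.5, -232.2, 276.0]
eef_rot: [179.7, 0.2, 89.0]
force: [-0.1, 0.6, -0.4]
gripper_width: 21.5
gripper_force: 30.0
```

apply_moves(steps=[0,0,0.064,0,0,0,-1,0,0,0.064,0,0,0,-1,0,0,0.064,0,0,0,-1,0,0,0,1.5,-0.3,0,-1,0,0,0,3,-0.6,0,-1,0,0,0,4,-0.8,0,-1,0,0,0,4,-0.8,0,-1,0,0,0,4,-0.8,0,-1])

```text
time: 11.25
position: [540.6, -60.8, 271.6]
eef_rot: [-180.0, -0.0, 78.1]
force: [-0.5, 1.0, -0.9]
gripper_width: 21.4
gripper_force: 30.0
```

apply_moves(steps=[0,0,0,4,-0.8,0,-1,0,0,0,4,-0.8,0,-1,0,0,0,4,-0.8,0,-1,0,0,0,4,-0.8,0,-1,0,0,0,4,-0.8,0,-1,0,0,0,3,-0.6,0,-1,0,0,0,2,-0.4,0,-1,0,0,0,1,-0.2,0,-1])

```text
time: 12.05
position: [543.2, 204.5, 271.5]
eef_rot: [-180.0, -0.0, 78.3]
force: [0.5, 0.4, -1.0]
gripper_width: 21.1
gripper_force: 30.0
```

apply_moves(steps=[0,0,0,0,0,0,-1,0,0,0,0,0,0,-1,0,0,0,0,0,0,-1])

```text
time: 12.35
position: [544.3, 200.8, 271.5]
eef_rot: [-180.0, 0.0, 78.0]
force: [0.6, -0.2, -1.7]
gripper_width: 21.2
gripper_force: 30.0
```

```bash
python3 -c "
from h import *
rel([547.5,236.7,187],78)
f,P,c,M=look('wrist');im=f
a=np.radians(-12)
q=P[~np.isnan(P).any(-1)]
X=q[:,0]*np.cos(a)+q[:,1]*np.sin(a);Y=-q[:,0]*np.sin(a)+q[:,1]*np.cos(a)
def pr(n,e):
  if e.sum()>5:print(n,e.sum(),np.percentile(X[e],[1,50,99]).round(1),np.percentile(Y[e],[1,99]).round(1),q[e][:,2].min().round(1),q[e][:,2].max().round(1))
for lo,hi in((60,100),(100,126),(127,136),(185,200),(200,215),(215,230),(230,245),(245,262)):
  pr(lo,(q[:,2]>lo)&(q[:,2]<hi)&(abs(X-486)<45)&(abs(Y-345)<65))
f2,P,c,M=look('scene');save('s5',0,np.hstack([cv2.resize(im,(400,300)),cv2.resize(f2[90:210,140:260],(300,300),interpolation=2)]))"
```

```text
pos [544.3 200.8 271.5] rot [-1.800e+02  3.000e-02  7.798e+01] F [ 0.6 -0.2 -1.7] w 21.2 gf 30.0 t 12.35
shift cm (tool) [ 3.579 -0.438  8.45 ] turn z rad -0.0
60 19 [490.7 490.7 490.7] [379.4 396.8] 60.2 99.1
100 9 [490.7 490.7 490.7] [397.9 404.3] 100.5 113.9
127 705 [484.6 487.3 489.9] [305.7 404.4] 127.2 130.9
185 417 [469.6 476.  511.8] [296.2 332.5] 191.8 199.7
200 423 [473.2 477.6 508.2] [300.6 332.3] 200.0 215.0
215 231 [477.  482.1 504.7] [311.8 332.2] 215.0 229.9
230 2033 [482.3 491.3 499.2] [288.  335.6] 230.0 244.8
245 393 [471.7 498.8 510.2] [317.4 327.6] 245.1 262.0
```

View pics/s5.png

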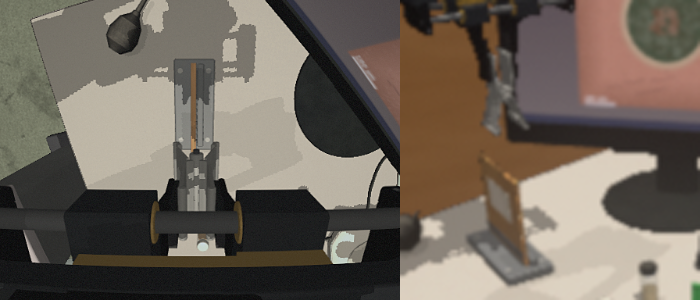

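The wrist half shows the squeezed clip at (195,175), in line with the shut folder's edge at (193,110). The scene half shows the clip upright, well above the folder; the remaining shift is about 36 mm along the edge and -4 mm across.

apply_moves(steps=[0,0,0,1.5,-0.2,0,-1,0,0,0,1.5,-0.2,0,-1,0,0,0,0.6,0,0,-1,0,0,0,0,0,0,-1,0,0,0,0,0,0,-1])

```text
time: 12.95
position: [547.8, 238.2, 271.3]
eef_rot: [-180.0, 0.0, 78.1]
force: [0.2, 0.1, -1.8]
gripper_width: 21.2
gripper_force: 30.0
```

apply_moves(steps=[0,0,0,0,0,1,-1,0,0,0,0,0,2,-1,0,0,0,0,0,1.5,-1,0,0,0,0,0,0,-1,0,0,0,0,0,0,-1])

```text
time: 13.45
position: [547.6, 237.6, 226.0]
eef_rot: [-179.9, 0.0, 78.0]
force: [0.3, -0.6, -1.3]
gripper_width: 21.1
gripper_force: 30.0
```

```bash
python3 -c "
from h import *
rel([547.5,236.7,188],78)
a=np.radians(-12)
for n in ('top','wrist','scene'):
  f,P,c,M=look(n)
  q=P[~np.isnan(P).any(-1)]
  X=q[:,0]*np.cos(a)+q[:,1]*np.sin(a);Y=-q[:,0]*np.sin(a)+q[:,1]*np.cos(a)
  for lo,hi in((60,100),(100,126),(127,134),(145,160),(160,175)):
    e=(q[:,2]>lo)&(q[:,2]<hi)&(abs(X-486)<35)&(abs(Y-345)<65)
    if e.sum()>5:print(n,lo,e.sum(),np.percentile(X[e],[1,50,99]).round(1),np.percentile(Y[e],[1,99]).round(1))
"
```

```text
pos [547.6 237.6 226. ] rot [-1.7993e+02  4.0000e-02  7.8010e+01] F [ 0.3 -0.6 -1.3] w 21.1 gf 30.0 t 13.45
shift cm (tool) [-0.091  0.017  3.797] turn z rad 0.0
top 60 66 [482.6 483.3 488.6] [285.7 360.6]
top 100 43 [482.9 483.6 488.5] [285.9 353. ]
top 127 66 [483.3 486.5 489.7] [286.2 347.4]
top 145 64 [463.6 467.3 506.7] [323.3 364.2]
top 160 47 [467.6 470.8 502.6] [323.5 359.4]
wrist 60 21 [484.9 487.6 490.5] [405.1 405.6]
wrist 100 50 [484.1 484.2 490.6] [350.6 405.5]
wrist 127 470 [485.2 487.5 490.5] [357.3 405.2]
wrist 145 537 [465.7 473.6 507.8] [333.3 369.6]
wrist 160 392 [469.7 474.4 503.8] [338.1 367.6]
scene 60 163 [481.5 483.3 488.9] [284.6 402.7]
scene 100 109 [482.1 483.4 488.2] [282.5 401.7]
scene 127 35 [481.9 484.4 489.1] [285.8 371.3]
scene 145 41 [464.5 469.7 505.4] [322.4 370.1]
scene 160 48 [468.7 472.6 502.2] [324.1 366. ]
```

apply_moves(steps=[0,0,0,-0.09,0.1,0,-1,0,0,0,0,0,1,-1,0,0,0,0,0,1,-1,0,0,0,0,0,1,-1,0,0,0,0,0,0.9,-1,0,0,0,0,0,0,-1,0,0,0,0,0,0,-1,0,0,0,0,0,0,-1])

```text
time: 14.4
position: [549.0, 236.9, 188.0]
eef_rot: [180.0, -0.0, 78.0]
force: [0.2, -0.2, -0.5]
gripper_width: 21.2
gripper_force: 30.0
```

```bash
python3 -c "
from h import *
rel([547.5,236.7,187],78)
a=np.radians(-12)
ims=[]
for n in ('top','wrist','scene'):
  f,P,c,M=look(n)
  ims.append(cv2.resize({'top':f[190:250,100:170],'wrist':f[90:300,150:350],'scene':f[130:215,150:220]}[n],(266,300),interpolation=2))
  q=P[~np.isnan(P).any(-1)]
  X=q[:,0]*np.cos(a)+q[:,1]*np.sin(a);Y=-q[:,0]*np.sin(a)+q[:,1]*np.cos(a)
  for lo,hi in((60,100),(108,126),(127,134),(145,165)):
    e=(q[:,2]>lo)&(q[:,2]<hi)&(abs(X-486)<35)&(abs(Y-345)<65)
    if e.sum()>5:print(n,lo,e.sum(),np.percentile(X[e],[1,50,99]).round(1),np.percentile(Y[e],[1,99]).round(1))
save('s6',0,np.hstack(ims))
"
```

```text
pos [549.  236.9 188. ] rot [ 1.7996e+02 -2.0000e-02  7.8020e+01] F [ 0.2 -0.2 -0.5] w 21.2 gf 30.0 t 14.4
shift cm (tool) [-0.052 -0.146  0.102] turn z rad 0.0
top 60 54 [482.6 483.3 488.7] [285.4 345.2]
top 108 100 [465.2 478.4 508.1] [286.1 360.1]
top 127 66 [470.4 485.  501.4] [287.1 354.2]
top 145 105 [476.5 488.8 495.8] [320.3 368.7]
wrist 60 33 [484.8 487.2 490.4] [405.  405.5]
wrist 108 708 [466.9 487.6 509. ] [332.7 405.3]
wrist 127 757 [472.8 487.3 502.9] [343.  404.8]
wrist 145 2073 [478.8 488.5 497.1] [324.3 372. ]
scene 60 147 [481.8 483.3 488.6] [283.8 400.1]
scene 108 106 [465.4 483.2 505.2] [283.8 396.4]
scene 127 48 [470.4 485.  500.6] [285.4 401.8]
scene 145 70 [475.3 483.8 496.2] [318.3 364.1]
```

View pics/s6.png

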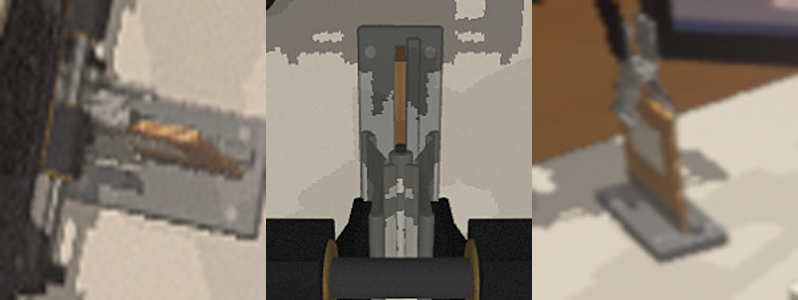

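All three crops show the jaws straddling the shut folder's top edge (wrist crop (400,150)), with a clear gap either side. I'll go 3 mm deeper, settle and hand in.

apply_moves(steps=[0,0,0,-0.04,-0.06,0.15,-1,0,0,0,0,0,0.15,-1,0,0,0,0,0,0,-1,0,0,0,0,0,0,-1,0,0,0,0,0,0,-1,0,0,0,0,0,0,-1])

```text
time: 15.15
position: [548.1, 236.5, 184.6]
eef_rot: [180.0, -0.0, 78.0]
force: [0.2, -0.1, -1.1]
gripper_width: 20.9
gripper_force: 30.0
```

```bash
python3 -c "
from h import *
rel([547.5,236.7,185],78)
s=arm.state()
if np.linalg.norm(s['force'])<4 and s['gripper_width']<22.5: print(arm.sign_off())"
```

```text
pos [548.1 236.5 184.6] rot [179.99  -0.    78.02] F [ 0.2 -0.1 -1.1] w 20.9 gf 30.0 t 15.15
shift cm (tool) [ 0.004 -0.058 -0.04 ] turn z rad 0.0
the job is handed in; nothing more can be done
None
```

I pushed the cover shut, then lifted the clip off its tab and handed in at 15 s, with the clip held fully squeezed and upright astride the middle of the folder's top edge, about 21 mm inside the jaws. The cameras showed a clear gap to both boards and the arm moved nothing else, though the judged result was not shown.

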